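# Load the second guide roller into its carrier and lift the carrier level

### The arm

A 7-joint arm with a two-finger parallel gripper is mounted at the origin on the work surface. World frame = base frame: x ahead of the robot, y to its left, z up, the work surface at z = 0. Lengths are in mm, angles in rad, forces in N, time in s.
With the tool pointing down it reaches from about 425 to 875 mm from the base axis. Payload 4.7 kg.
Tool frame: the origin (TCP) lies between the finger pads, 19 mm behind the fingertips; this is the grasp point; x points along the fingers, z is the direction in which the jaws open and shut, and the axes are right-handed (so a half turn about x gives the same grasp; the last joint's range is limited). The gripper opens to 85 mm and grips with 20 to 120 N. Pads are 22 mm wide; open, the fingers measure 114 mm over their backs; the gripper's body (76 mm by 85 mm) begins 54 mm behind the grasp point. The pads swing forward as they close: fully open they stand 13 mm farther back than shut.
Start: joints at [1.326, 0.321, -0.07, 1.45, 0.023, 1.371, -0.057], TCP at [166.328, -628.377, 250.049] pointing down, gripper open.
Joint ranges: [-2.86, 2.86], [-0.3, 2.09], [-1.38, 1.24], [0.06, 2.45], [-1.56, 4.7], [0.09, 2.05], [-2.69, 2.69]. Speed limits (rad/s): [2.57, 2.57, 3.14, 3.14, 3.14, 3.14, 3.14].

### API

Orientations are given as a unit quaternion [w, x, y, z].
In Python, from plant import r gives the robot as it stands. The module is installed in compiled form; this text tells all that it offers.
- The arm moves only by the shell command python3 -m creep 'ROWS'. ROWS is JSON, a list that holds one entry, the list of rows, each a list of 7 numbers: the shift along the world's x, y, z in m, then the turn, a rotation vector about the world's x, y, z in degrees, then the closure, from 0 (fully open) to 1 (shut). A call has exactly 8 rows; each row is the pose to reach, as a shift and turn from the pose commanded when the call began; what a row does not reach only later rows make up. A row lasts 1/12 s, in which the tool goes at most 41.7 mm and 7.16 degrees, less where a joint would pass 70% of its speed; a pose out of reach is approached as far as the arm can. A call with a gripper value outside its range is refused whole. The fingers move at their own pace and stop on an object; the grip force is fixed at half the most. Time passes only in rows, so rows that repeat a pose let the fingers close, or fill a call up. It gives the time, the measured TCP pose, the force and the opening at its end, in the units of the state.
- r.get_obs(): the state, without advancing time (a new reading comes with each control period).
- r.read_camera(name): name is "side" or "top"; returns (picture, depth): 480x640x3 uint8, red, green, blue; 480x640 float32, mm along the optical axis (not along the pixel's ray), 0 where there is no reading.
- r.camera_info(name): a dict with "fov_y" (degrees; the focal length in pixels is half the picture's height over the tangent of half this angle, whatever the lens; pixels are square), "cx", "cy" (the principal point, pixels), "world_to_cam" (4x4, takes a point from world to camera coordinates). Camera axes: x right, y up, looking along -z (the intrinsics and any distortion apply to the point x, -y, -z); pixel columns grow to the right and rows downward; lengths in mm; the calibration is good to about 2 mm. A picture is of the moment at which its call begins. camera_info takes no time and is no camera call.
- r.hand_in(): hands the job in, once; it reports no verdict.
The state is a dict: "time": time; "qpos": joint angles; "qd": joint speeds; "joint_torque": joint torques, N m; "eef_pos": TCP position; "ee_rot": TCP orientation; "ft_force": force on the tool from outside, world axes, zero at the start; "torque": the same for the moment, N m; "gripper_width": finger opening in mm.
Only numpy, scipy, OpenCV 4.12 (cv2) and the standard library are available. Lean on these libraries where they do the work, as an engineer would, in place of code of your own. Each camera call takes 0.05 s, during which the arm holds its last target. There are 200 camera calls.

### The job

Take the guide roller from the V-block cradle and lay it in the empty pair of notches of the roller carrier, lowering it in rather than dropping it, and let go of it so that it rests level beside the handle like the roller already there. Then take the carrier by the middle of its handle, lift it about 10 cm clear of the desk without tipping it, both rollers lying in their notches, and finish while still holding it there, level and still. Leave the other things on the desk where they are.

Things in the scene. Friction and masses are not known exactly. Their poses are not given: they have to be found in the camera images.
- carrier: Loose roller carrier: plywood base 196 x 190 x 6 mm; at x = +-95 mm upright grey end plates 8 mm thick, 204 mm wide, 52 mm high, each with V notches (90 degrees, 28 mm wide, 14 mm deep) at y = +-70 mm. Handle bar along x at y = 0, its end towers 98 mm high. No side walls. 0.33 kg. Origin: centre of underside, z = 0 on the desk; x along handle and rollers. Any yaw.
- handle (a point): Middle of the carrier's black handle bar, 86 mm above its underside, over the loaded carrier's balance point. Bar 14 mm wide (carrier y), 18 mm high (77 to 95 mm above the underside), 182 mm long (carrier x), free space below it; seated rollers' near sides are 54 mm from the bar's middle line, their tops 63 mm high.
- free_seat (a point): Where the middle of the new roller's axis lies once it rests in the empty notches: at (0, -70, 46.5) mm in the carrier's frame, same axes as the carrier.
- roller_new: The roller to load, 0.2 kg, lying loose in the cradle: aluminium shell 32 mm diameter, 168 mm long, with a dark journal 12 mm diameter, 21 mm long at each end. Origin: its middle, on the axis; x along the axis; both ends alike. At the start its axis is 46.5 mm above the desk. Seated in the carrier it has 7 mm of endways play each way.
- roller_loaded: An identical roller already resting in the carrier's other notches, at (0, +70, 46.5) mm in the carrier's frame; not fastened. Origin and axes as for roller_new.
- cradle: Inspection cradle, fixed to the desk: wooden base 230 x 80 x 10 mm with two steel V-blocks 14 mm thick, 50 mm wide, 52 mm high (90-degree notches 14 mm deep) at x = +-96 mm; the roller's shell hangs free between them. Origin: centre of underside; x along the roller.
- stock_bin: Bystander: blue stock bin with small parts, 120 x 110 x 65 mm, origin at the centre of its underside.
- parts_tub: Bystander: clear tub with a white lid, 116 x 81 x 46 mm, origin at the centre of its underside.
- tape_roll: Bystander: cardboard-brown ring of packing tape standing on its flat side, 90 mm diameter, 48 mm high, origin at the centre of its underside.
- label_printer: Bystander: black label printer, fixed, 200 x 170 mm, 160 mm high, origin at the centre of its underside.
Not all that is in view belongs to the job. Leave any purple look-alike of the roller_new alone.

How it is judged:
By the outcome, as a careful person would: the job done as asked, in the order asked, and still so for the second after the job is handed in, while the arm keeps its last pose, push and grip.
It also fails if it takes over 56 s, if anything falls off the work surface, if the arm or the gripper's body presses on something with over 40 N, if the wrist force passes 120 N, or if a joint passes its speed limit or range.

## Working session

There is one attempt and no reset: what is moved stays moved. The work goes in short steps, Python scripts to look and compute and a shell command to move; the robot and the scene stay as the last step left them, time stands still between calls to the robot, and variables do not carry over. Pictures are saved under pics/ and viewed, on a budget of 10 in all, crops included, one or two more only if the job needs it, and the job is handed in when it is done.

```bash
mkdir -p pics
python3 - <<'E'
from plant import r
import cv2,numpy as np
print(r.get_obs())
for n in("top","side"):
    p,d=r.read_camera(n); cv2.imwrite(f"pics/{n}0.png",p[:,:,::-1]); np.savez(f"{n}0.npz",p=p,d=d)
    print(n,r.camera_info(n),(d>0).mean())
E
```

```text
{'time': 0.0, 'qpos': array([ 1.32611083,  0.32179777, -0.0700933 ,  1.45169184,  0.02260259,
        1.3707931 , -0.05694132]), 'qd': array([-1.48654190e-03,  9.06333015e-04, -1.60117591e-03, -9.92564409e-05,
        6.30940537e-04,  2.32624125e-03,  1.61218553e-04]), 'joint_torque': array([-5.33578204e-04, -4.93584788e+01, -3.82069219e-01, -3.14341593e+01,
        1.31311899e-02,  1.12632086e-02,  2.14127630e-05]), 'eef_pos': array([ 166.16748473, -627.87540472,  248.93146273]), 'ee_rot': array([ 0.55978174,  0.43168646,  0.56088943, -0.43092256]), 'ft_force': array([0.15155341, 0.54558744, 0.18288821]), 'torque': array([0.00783631, 0.0016105 , 0.03106865]), 'gripper_width': 85.29240235683311}
top {'fov_y': 54.35721586556192, 'cx': 320.7023032109525, 'cy': 248.36062856076109, 'world_to_cam': array([[ 1.54326491e-02, -9.99880894e-01,  1.74505048e-04,
        -2.52100910e+01],
       [ 9.78773237e-01,  1.51425339e-02,  2.04386041e-01,
        -5.40338232e+02],
       [-2.04364340e-01, -2.98341717e-03,  9.78890349e-01,
        -1.27139431e+03],
       [ 0.00000000e+00,  0.00000000e+00,  0.00000000e+00,
         1.00000000e+00]])} 0.9961393229166666
side {'fov_y': 47.22770425983737, 'cx': 320.1020719049542, 'cy': 240.1954079118508, 'world_to_cam': array([[-9.18145525e-01, -3.96235681e-01, -2.46570325e-03,
         4.60022625e+02],
       [ 2.45036895e-01, -5.72660405e-01,  7.82315141e-01,
        -2.23538906e+02],
       [-3.11393184e-01,  7.17674958e-01,  6.22877950e-01,
        -1.24679789e+03],
       [ 0.00000000e+00,  0.00000000e+00,  0.00000000e+00,
         1.00000000e+00]])} 0.9960970052083333
```

View pics/top0.png

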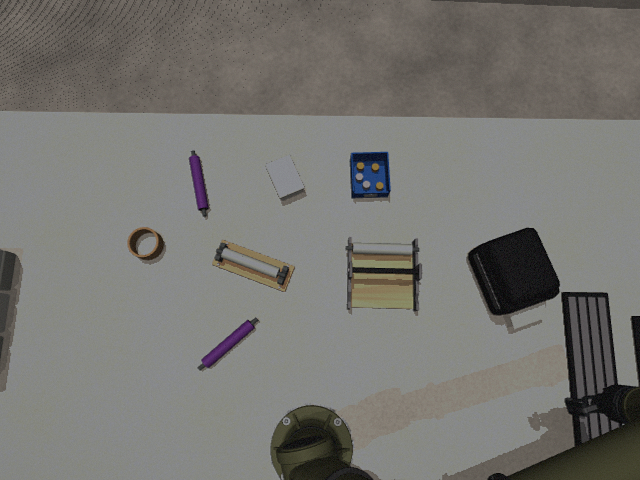

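View pics/side0.png

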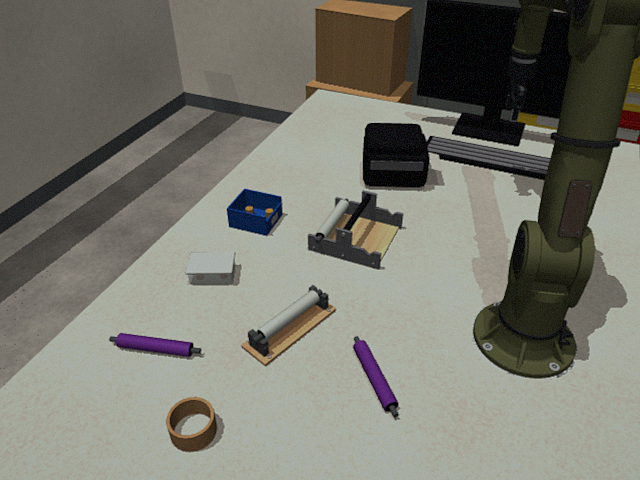

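The top view shows the cradle roller around (252,262) and the carrier around (383,273). The loaded roller is on the far side (row 248) and the empty notches on the near side (row ~300). Two purple look-alikes are at (199,183) and (229,343). The side view agrees: cradle at (290,320), carrier at (357,230).

```bash
cat > h.py <<'E'
import numpy as np
from plant import r
def cloud(n,p,d):
    c=r.camera_info(n); f=240/np.tan(np.radians(c["fov_y"]/2))
    v,u=np.mgrid[:480,:640]
    P=np.stack([(u-c["cx"])/f*d,-(v-c["cy"])/f*d,-d],-1)
    T=np.linalg.inv(c["world_to_cam"])
    return P@T[:3,:3].T+T[:3,3]
def pca(X):
    m=X[:,:2].mean(0); w,V=np.linalg.eigh(np.cov((X[:,:2]-m).T)); a=V[:,1]; a=a*np.sign(a[1])
    t=(X[:,:2]-m)@a; s=(X[:,:2]-m)@V[:,0]
    lo,hi=np.percentile(t,[1,99]); 
    return dict(n=len(X),mid=np.round(m+a*(lo+hi)/2,1),mean=np.round(m,1),len=round(hi-lo,1),wid=np.round(np.ptp(s),1),yaw=round(np.degrees(np.arctan2(a[1],a[0])),2),z=np.round(np.percentile(X[:,2],[5,50,95]),1))
E
python3 - <<'E'
from h import *
for n in("top","side"):
    q=np.load(n+"0.npz"); W=cloud(n,q["p"],q["d"]); p=q["p"].astype(int)
    # purple excluded; desk level
    print(n,"desk z",np.median(W[...,2][(abs(W[...,0]-520)<200)&(abs(W[...,1])<300)&(W[...,2]<8)]))
    def sel(x0,x1,y0,y1,z0,z1):
        return W[(W[...,0]>x0)&(W[...,0]<x1)&(W[...,1]>y0)&(W[...,1]<y1)&(W[...,2]>z0)&(W[...,2]<z1)]
    if n=="top":
        for u,v in((252,262),(383,271),(383,248)): print((u,v),W[v,u])
    print("roller",pca(sel(420,640,20,260,56,75)))
    print("cradlebase",pca(sel(420,640,20,260,6,16)))
    print("handle",pca(sel(400,680,-260,-10,75,110)))
    print("loaded",pca(sel(400,680,-260,-10,56,70)))
    print("base",pca(sel(400,680,-260,-10,4,12)))
    q=sel(400,680,-260,-10,0.,110); print(q.min(0),q.max(0))
E
```

```text
top desk z -0.5516513239520009
(252, 262) [497.21180645 175.42358227  62.24699925]
(383, 271) [ 471.90141892 -187.63739812   96.01154923]
(383, 248) [ 543.93455906 -193.42235032   58.22712772]
roller {'n': 461, 'mid': array([497.4, 181. ]), 'mean': array([497.8, 182. ]), 'len': np.float64(163.5), 'wid': np.float64(31.0), 'yaw': np.float64(70.06), 'z': array([56.4, 59.8, 64.3])}
cradlebase {'n': 920, 'mid': array([493.1, 170.3]), 'mean': array([490.9, 164.6]), 'len': np.float64(203.7), 'wid': np.float64(208.3), 'yaw': np.float64(68.77), 'z': array([ 6.5,  9.4, 13.6])}
handle {'n': 381, 'mid': array([ 474.1, -176.5]), 'mean': array([ 474.1, -169. ]), 'len': np.float64(164.3), 'wid': np.float64(41.9), 'yaw': np.float64(89.56), 'z': array([86.3, 93.5, 98. ])}
loaded {'n': 404, 'mid': array([ 541.8, -173.1]), 'mean': array([ 542.3, -179.7]), 'len': np.float64(169.3), 'wid': np.float64(127.3), 'yaw': np.float64(94.44), 'z': array([56.5, 59.9, 64.2])}
base {'n': 1481, 'mid': array([ 522.8, -153.7]), 'mean': array([ 478.5, -174.6]), 'len': np.float64(284.5), 'wid': np.float64(337.0), 'yaw': 
[... 519 characters left out ...]
, 'z': array([ 6.8,  9.9, 13.1])}
handle {'n': 384, 'mid': array([ 473.7, -175. ]), 'mean': array([ 474.1, -151. ]), 'len': np.float64(168.1), 'wid': np.float64(44.5), 'yaw': np.float64(88.89), 'z': array([78. , 93. , 97.9])}
loaded {'n': 370, 'mid': array([ 531.9, -164.5]), 'mean': array([ 531.4, -163.1]), 'len': np.float64(179.7), 'wid': np.float64(91.3), 'yaw': np.float64(109.96), 'z': array([56.7, 60.9, 65.9])}
base {'n': 996, 'mid': array([ 517.2, -149.5]), 'mean': array([ 474.2, -184.4]), 'len': np.float64(296.4), 'wid': np.float64(332.7), 'yaw': np.float64(39.09), 'z': array([ 4.2,  6.5, 10.3])}
[ 4.00031614e+02 -2.59935721e+02  4.50310811e-04] [679.97333762 -10.26408989 102.85013628]
```

Run:
```python
from h import *
A=[]
for n in("top","side"):
    q=np.load(n+"0.npz"); W=cloud(n,q["p"],q["d"])
    x,y,z=W[...,0],W[...,1],W[...,2]
    box=(abs(x-475)<120)&(abs(y+175)<125)
    b=W[box&(z>12)]; rect=np.percentile(b[:,:2],[0.3,99.7],axis=0); print(n,"extent",rect.round(1).tolist(),rect.mean(0))
    for nm,m in dict(roll=(z>56)&(z<67)&(x>520)&(x<560)&(abs(y+175)<85),han=(z>84)&(z<102)&(abs(y+175)<70)&(abs(x-474)<25),
       pl=(y>-110)&(z>20)&(z<54),pr=(y<-240)&(z>20)&(z<54)).items():
        X=W[box&m]; 
        if nm[0]=="p":
            k=np.polyfit(X[:,0],X[:,1],1);print(nm,len(X),"y@474",np.polyval(k,474).round(1),"tilt",np.degrees(np.arctan(k[0])).round(2),X[:,1].min().round(1),X[:,1].max().round(1),"x",np.percentile(X[:,0],[1,99]).round(1))
        else:
            k=np.polyfit(X[:,1],X[:,0],1);print(nm,len(X),"x@-175",np.polyval(k,-175).round(1),"dx/dy deg",np.degrees(np.arctan(k[0])).round(2),"y",np.percentile(X[:,1],[1,99]).round(1))
o=r.get_obs()
from scipy.spatial.transform import Rotation as R
print(R.from_quat(o["ee_rot"],scalar_first=True).as_matrix().round(3))
```

```text
top extent [[373.9, -293.7], [574.6, -89.0]] [ 474.25638355 -191.31446266]
roll 393 x@-175 544.3 dx/dy deg 0.59 y [-258.4 -108.4]
han 283 x@-175 474.3 dx/dy deg 0.61 y [-241.7 -106.2]
pl 210 y@474 -97.6 tilt -0.45 -109.2 -86.0 x [374.3 575.6]
pr 309 y@474 -283.6 tilt 1.97 -294.9 -240.3 x [373.1 573.3]
side extent [[373.6, -295.5], [578.0, -88.6]] [ 475.77773903 -192.05077491]
roll 302 x@-175 543.6 dx/dy deg 0.63 y [-257.3 -106. ]
han 196 x@-175 473.7 dx/dy deg 0.69 y [-243.2 -109.8]
pl 789 y@474 -96.8 tilt -0.53 -109.9 -84.3 x [375.2 577.1]
pr 544 y@474 -285.2 tilt 0.6 -299.7 -240.7 x [373.4 574.9]
[[-0.001  0.967  0.256]
 [ 0.002  0.256 -0.967]
 [-1.    -0.    -0.002]]
```

Estimates: the roller's middle is at (497,182) with its axis at yaw 70.1°. The carrier's centre is at (474,-191.5) with its handle axis at yaw 89.4°, so the free seat is at about (404,-190.7). I'm setting out along an arc in front of the base.

```bash
python3 -m creep '[[[0.01,0.013,0,0,0,2,0],[0.035,0.045,0,0,0,6,0],[0.06,0.077,0,0,0,10,0],[0.085,0.109,0,0,0,15,0],[0.11,0.141,0,0,0,20,0],[0.135,0.173,0,0,0,25,0],[0.16,0.205,0,0,0,30,0],[0.185,0.237,0,0,0,35,0]]]'
python3 -m creep '[[[0.025,0.032,0,0,0,3,0],[0.05,0.064,0,0,0,6,0],[0.075,0.096,0,0,0,9,0],[0.1,0.128,0,0,0,12,0],[0.125,0.16,0,0,0,15,0],[0.145,0.195,0,0,0,17,0],[0.146,0.235,0,0,0,19,0],[0.146,0.275,0,0,0,20.3,0]]]'
python3 -m creep '[[[0,0.04,0,0,0,0,0],[0,0.08,0,0,0,0,0],[0,0.12,0,0,0,0,0],[0,0.16,0,0,0,0,0],[0,0.2,0,0,0,0,0],[0,0.235,0,0,0,0,0],[0,0.26,0,0,0,0,0],[0,0.27,0,0,0,0,0]]]'
```

```text
time: 0.77
eef_pos: [352.0, -389.5, 249.8]
ee_rot: [0.664, 0.241, 0.665, -0.242]
ft_force: [-0.1, -0.3, -0.8]
gripper_width: 85.6
time: 1.43
eef_pos: [497.8, -114.2, 249.4]
ee_rot: [0.696, 0.122, 0.697, -0.121]
ft_force: [1.2, 0.8, 0.4]
gripper_width: 85.6
time: 2.1
eef_pos: [496.1, 158.6, 250.1]
ee_rot: [0.697, 0.12, 0.697, -0.119]
ft_force: [0.4, 0.7, -0.6]
gripper_width: 85.2
```

```bash
python3 -m creep '[[[0,0.01,-0.02,0,0,0,0],[0,0.02,-0.045,0,0,0,0],[0,0.0235,-0.07,0,0,0,0],[0,0.0235,-0.095,0,0,0,0],[0,0.0235,-0.115,0,0,0,0],[0,0.0235,-0.13,0,0,0,0],[0,0.0235,-0.14,0,0,0,0],[0,0.0235,-0.14,0,0,0,0]]]'
python3 - <<'E'
from h import *
import cv2
o=r.get_obs(); print(o["eef_pos"],o["ft_force"])
for n in("side","top"):
    p,d=r.read_camera(n); W=cloud(n,p,d); x,y,z=W[...,0],W[...,1],W[...,2]
    a=np.radians(70.1); t=(x-497)*np.cos(a)+(y-182)*np.sin(a); s=-(x-497)*np.sin(a)+(y-182)*np.cos(a)
    m=(abs(t)<90)&(abs(s)<25)&(z>56)&(z<68); print(n,pca(W[m]))
    # gripper fingers
    g=(abs(t)<60)&(abs(s)<90)&(z>75)&(z<150); print(g.sum())
    if n=="side": cv2.imwrite("pics/side1.png",cv2.resize(p[220:400,200:440,::-1],(720,540)))
E
```

```text
time: 2.77
eef_pos: [496.0, 175.6, 107.7]
ee_rot: [0.695, 0.122, 0.698, -0.123]
ft_force: [-0.7, -1.2, 0.2]
gripper_width: 85.1
[496.00253017 175.552663   107.67843888] [-0.73192409 -1.22021521  0.16827305]
side {'n': 460, 'mid': array([497.9, 186.6]), 'mean': array([504.9, 205.7]), 'len': np.float64(159.9), 'wid': np.float64(29.3), 'yaw': np.float64(69.83), 'z': array([56.6, 60. , 63.8])}
268
top {'n': 28, 'mid': array([478.6, 110.4]), 'mean': array([477.4, 109.6]), 'len': np.float64(25.6), 'wid': np.float64(14.0), 'yaw': np.float64(34.07), 'z': array([56.3, 58.9, 64.2])}
8
```

View pics/side1.png

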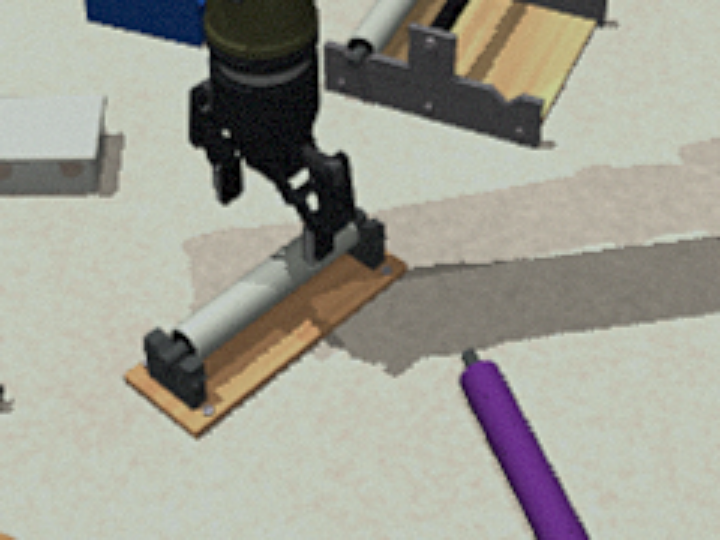

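The side crop shows the open jaws straddling the roller, both clear. I'll descend, settle and close.

```bash
python3 -m creep '[[[0,0.005,-0.01,0,0,-0.4,0],[0,0.005,-0.022,0,0,-0.4,0],[0,0.005,-0.034,0,0,-0.4,0],[0,0.005,-0.046,0,0,-0.4,0],[0,0.005,-0.055,0,0,-0.4,0],[0,0.005,-0.061,0,0,-0.4,0],[0,0.005,-0.063,0,0,-0.4,0],[0,0.005,-0.063,0,0,-0.4,0]]]'
python3 - <<'E'
from plant import r
o=r.get_obs();print(o["eef_pos"],o["ft_force"],o["gripper_width"])
E
```

```text
time: 3.53
eef_pos: [496.9, 182.0, 46.4]
ee_rot: [0.696, 0.124, 0.696, -0.124]
ft_force: [-0.1, 0.3, -0.3]
gripper_width: 85.2
[496.93891053 182.02658147  46.3839594 ] [-0.1453172   0.26879925 -0.28226459] 85.20962827328856
```

```bash
python3 -m creep '[[[0,0,0,0,0,0,0.3],[0,0,0,0,0,0,0.5],[0,0,0,0,0,0,0.7],[0,0,0,0,0,0,0.9],[0,0,0,0,0,0,1],[0,0,0,0,0,0,1],[0,0,0,0,0,0,1],[0,0,0,0,0,0,1]]]'
python3 -m creep '[[[0,0,0,0,0,0,1],[0,0,0.005,0,0,0,1],[0,0,0.015,0,0,0,1],[0,0,0.03,0,0,0,1],[0,0,0.05,0,0,0,1],[0,0,0.07,0,0,0,1],[0,0,0.085,0,0,0,1],[0,0,0.09,0,0,0,1]]]'
```

```text
time: 4.2
eef_pos: [499.6, 181.6, 48.1]
ee_rot: [0.698, 0.125, 0.695, -0.124]
ft_force: [5.2, -2.7, 3.0]
gripper_width: 30.3
time: 4.87
eef_pos: [497.5, 183.3, 139.5]
ee_rot: [0.697, 0.125, 0.695, -0.124]
ft_force: [0.5, -0.4, -1.2]
gripper_width: 30.3
```

```bash
python3 -m creep '[[[0,-0.005,0.01,0,0,1,1],[0,-0.02,0.025,0,0,3,1],[-0.003,-0.045,0.03,0,0,5,1],[-0.008,-0.075,0.03,0,0,7,1],[-0.015,-0.105,0.03,0,0,9,1],[-0.022,-0.135,0.03,0,0,11,1],[-0.029,-0.165,0.03,0,0,13,1],[-0.036,-0.195,0.03,0,0,15,1]]]'
python3 -m creep '[[[-0.008,-0.03,0,0,0,1,1],[-0.016,-0.06,0,0,0,2,1],[-0.024,-0.09,0,0,0,3,1],[-0.032,-0.12,0,0,0,4,1],[-0.043,-0.145,0,0,0,4.3,1],[-0.052,-0.165,0,0,0,4.3,1],[-0.057,-0.176,0,0,0,4.3,1],[-0.057,-0.178,0,0,0,4.3,1]]]'
python3 - <<'E'
from h import *
import cv2
o=r.get_obs(); print(o["time"],o["eef_pos"],o["ee_rot"],o["ft_force"])
for n in("side","top"):
    p,d=r.read_camera(n); W=cloud(n,p,d); np.savez(n+"2.npz",p=p,d=d)
    u0,v0=(270,130) if n=="side" else (320,210)
    cv2.imwrite(f"pics/{n}2.png",cv2.resize(p[v0:v0+120,u0:u0+160,::-1],(720,540)))
    x,y,z=W[...,0],W[...,1],W[...,2]
    m=(abs(x-404)<24)&(abs(y+190)<100)&(z>150)&(z<190); m&=abs(y+190)>25
    X=W[m]; print(n,pca(X)); 
    for s in(1,-1):
        S=X[(X[:,1]+190)*s>0]; print(len(S),S.min(0).round(1),S.max(0).round(1))
E
```

```text
time: 5.53
eef_pos: [459.7, -13.7, 166.3]
ee_rot: [0.706, 0.032, 0.707, -0.032]
ft_force: [0.1, -0.5, -2.3]
gripper_width: 30.1
time: 6.2
eef_pos: [402.1, -192.6, 166.1]
ee_rot: [0.706, 0.008, 0.708, -0.007]
ft_force: [0.0, -0.3, -2.4]
gripper_width: 30.1
6.2 [ 402.1239237  -192.63497744  166.10264624] [ 0.70620532  0.00779277  0.70792703 -0.00725555] [ 0.02293418 -0.33099032 -2.44964626]
side {'n': 310, 'mid': array([ 398.4, -183.5]), 'mean': array([ 399. , -141.7]), 'len': np.float64(179.8), 'wid': np.float64(32.4), 'yaw': np.float64(89.13), 'z': array([161. , 175.3, 181.3])}
269 [ 385.2 -165.   151.7] [417.4 -90.7 183.2]
41 [ 384.  -277.6  159.5] [ 416.5 -215.6  181.9]
top {'n': 323, 'mid': array([ 401.4, -127.5]), 'mean': array([ 401.3, -130.8]), 'len': np.float64(72.8), 'wid': np.float64(31.5), 'yaw': np.float64(88.92), 'z': array([167.1, 176.2, 181.3])}
323 [ 387.2 -164.7  162.3] [418.5 -90.7 183.2]Traceback (most recent call last):
  File "<stdin>", line 12, in <module>
    return umr_minimum(a, axis, None, out, keepdims, initial, where)
ValueError: zero-size array to reduction operation minimum which has no identity
```

View pics/side2.png

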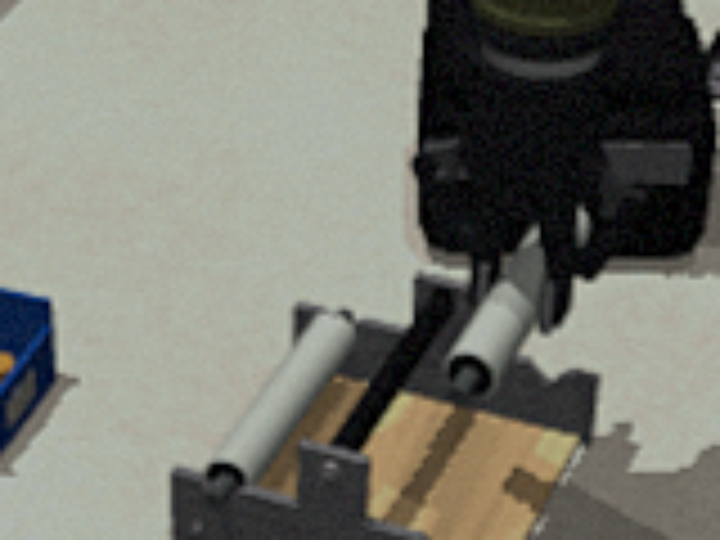

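View pics/top2.png

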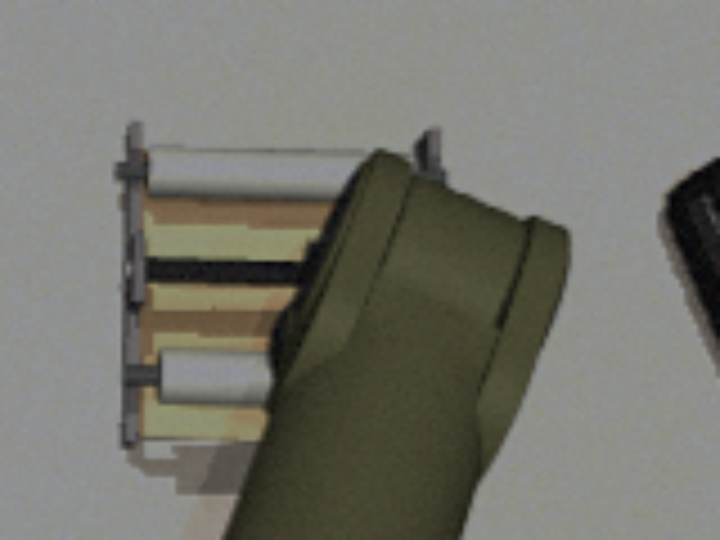

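Run:
```python
from h import *
for n in("side","top"):
    q=np.load(n+"2.npz"); p=q["p"];W=cloud(n,p,q["d"]); x,y,z=W[...,0],W[...,1],W[...,2]
    br=p.astype(int).mean(-1)
    for nm,x0,z0 in(("held",402.5,166),("loaded",544.5,46.5)):
        m=(abs(x-x0)<19)&(y>-165)&(y<-70)&(abs(z-z0-8)<12)
        X=W[m]; rr=X[:,0]-x0
        sh=X[(X[:,2]>z0+9)]; jo=X[(X[:,2]<z0+9)&(abs(rr)<8)]
        print(n,nm,"shell end y",np.percentile(sh[:,1],[98,99.5,100]).round(1),"journal end",np.percentile(jo[:,1],[97,100]).round(1) if len(jo) else None,
          "axis x",np.median(sh[:,0]).round(1), "top z", np.percentile(sh[:,2],[80,95]).round(1), "slope z/y",np.polyfit(sh[:,1],sh[:,2],1)[0].round(3),"slope x/y",np.polyfit(sh[:,1],sh[:,0],1)[0].round(4))
    for s,y0 in((1,-97),(-1,-287)):
        m=(abs(y-y0)<13)&(z>20)&(z<54)&(abs(x-475)<110); X=W[m]
        print("plate",len(X),"y",np.percentile(X[:,1],[2,50,98]).round(1),"x ends",np.percentile(X[:,0],[0.5,99.5]).round(1))
        # notch: top edge heights by x
        for xa in(388,396,400,404,408,412,420): 
            S=X[abs(X[:,0]-xa)<2.5]; print(xa,S[:,2].max().round(1) if len(S) else None,end=" ")
        print()
```

```text
side held shell end y [-106.  -104.4 -102.3] journal end [-86.7 -86.3] axis x 399.4 top z [180.7 182. ] slope z/y -0.013 slope x/y 0.0084
side loaded shell end y [-106.4 -105.  -103.7] journal end [-84.6 -81.7] axis x 543.7 top z [62.1 64.2] slope z/y -0.014 slope x/y 0.0134
plate 785 y [-105.5  -96.5  -90.3] x ends [374.9 578.1]
388 53.6 396 49.3 400 48.1 404 43.3 408 41.2 412 46.4 420 52.3 
plate 388 y [-295.3 -286.1 -279.9] x ends [373.1 575.7]
388 52.9 396 47.9 400 46.2 404 43.8 408 43.9 412 51.1 420 53.6 
top held shell end y [-105.6 -105.3 -105.3] journal end [-85.9 -85.7] axis x 401.8 top z [180.3 181.5] slope z/y 0.005 slope x/y 0.0185
top loaded shell end y [-108.3 -108.2 -108.2] journal end [-86.2 -86. ] axis x 544.7 top z [61.7 64.3] slope z/y -0.014 slope x/y 0.0287
plate 188 y [-106.6  -97.7  -88.2] x ends [374.  576.5]
388 53.8 396 46.8 400 48.0 404 45.3 408 38.7 412 None 420 None 
plate 57 y [-294.8 -286.5 -280.4] x ends [541.  575.9]
388 None 396 None 400 None 404 None 408 None 412 None 420 None
```

The side crop shows the held roller parallel above the empty notches, jaws clear of the handle. In the top crop the arm hides half of it. The held end sits level with the loaded roller's end, about 3 mm short in x. I'll correct that and go to just above the notches.

```bash
python3 -m creep '[[[0.001,0,-0.008,0,0,0,1],[0.002,0,-0.022,0,0,0,1],[0.003,0,-0.037,0,0,0,1],[0.003,0,-0.052,0,0,0,1],[0.003,0,-0.067,0,0,0,1],[0.003,0,-0.08,0,0,0,1],[0.003,0,-0.087,0,0,0,1],[0.003,0,-0.089,0,0,0,1]]]'
python3 - <<'E'
from h import *
o=r.get_obs(); print(o["eef_pos"],o["ee_rot"],o["ft_force"]); zt=o["eef_pos"][2]
for n in("side","top"):
    p,d=r.read_camera(n); W=cloud(n,p,d); x,y,z=W[...,0],W[...,1],W[...,2]
    for nm,x0,z0 in(("held",404,zt),("loaded",544.5,46.5)):
        m=(abs(x-x0)<19)&(y>-165)&(y<-70)&(abs(z-z0-8)<12)
        X=W[m]; rr=X[:,0]-x0
        sh=X[(X[:,2]>z0+9)]; jo=X[(X[:,2]<z0+9)&(abs(rr)<8)&(X[:,1]>-100)]
        print(n,nm,"shell end",np.percentile(sh[:,1],[98,99.5]).round(1),"journ",np.percentile(jo[:,1],[97]).round(1) if len(jo) else None,
          "x",np.mean(sh[:,0]).round(1), "top z", np.percentile(sh[:,2],[80,95]).round(1), "sl z/y",np.polyfit(sh[:,1],sh[:,2],1)[0].round(3),"x/y",np.polyfit(sh[:,1],sh[:,0],1)[0].round(4))
E
```

```text
time: 6.97
eef_pos: [406.8, -189.0, 76.4]
ee_rot: [0.706, 0.006, 0.708, -0.004]
ft_force: [-0.2, 0.1, -1.4]
gripper_width: 30.2
[ 406.75479884 -189.00344733   76.39729219] [ 0.70627612  0.00598399  0.70789744 -0.00440993] [-0.24897709  0.11338916 -1.41722448]
side held shell end [-103.1 -100.3] journ [-81.4] x 405.0 top z [91.1 92.8] sl z/y 0.003 x/y 0.0213
side loaded shell end [-105.7 -100.9] journ [-85.] x 544.0 top z [62.8 64.1] sl z/y -0.014 x/y 0.0149
top held shell end [-103.8 -103.6] journ [-82.6] x 405.2 top z [90.9 93.1] sl z/y 0.002 x/y 0.04
top loaded shell end [-108.2 -108.1] journ [-86.1] x 544.4 top z [61.9 64.2] sl z/y 0.001 x/y 0.0474
```

```bash
python3 -m creep '[[[-0.001,-0.002,-0.005,0,0,0,1],[-0.001,-0.0025,-0.010,0,0,0,1],[-0.001,-0.0025,-0.015,0,0,0,1],[-0.001,-0.0025,-0.019,0,0,0,1],[-0.001,-0.0025,-0.022,0,0,0,1],[-0.001,-0.0025,-0.025,0,0,0,1],[-0.001,-0.0025,-0.027,0,0,0,1],[-0.001,-0.0025,-0.027,0,0,0,1]]]'
python3 -m creep '[[[0,0,-0.0005,0,0,0,1],[0,0,-0.001,0,0,0,1],[0,0,-0.0015,0,0,0,1],[0,0,-0.002,0,0,0,1],[0,0,-0.0025,0,0,0,1],[0,0,-0.003,0,0,0,1],[0,0,-0.003,0,0,0,1],[0,0,-0.003,0,0,0,1]]]'
```

```text
time: 7.73
eef_pos: [406.1, -193.2, 50.6]
ee_rot: [0.707, 0.006, 0.707, -0.006]
ft_force: [0.0, -0.3, -1.8]
gripper_width: 30.5
time: 8.4
eef_pos: [406.5, -193.4, 48.2]
ee_rot: [0.707, 0.006, 0.707, -0.006]
ft_force: [0.5, 0.4, -1.8]
gripper_width: 30.4
```

```bash
python3 -m creep '[[[0,0,-0.0003,0,0,0,1],[0,0,-0.0006,0,0,0,1],[0,0,-0.0009,0,0,0,1],[0,0,-0.0012,0,0,0,1],[0,0,-0.0015,0,0,0,1],[0,0,-0.0015,0,0,0,1],[0,0,-0.0015,0,0,0,1],[0,0,-0.0015,0,0,0,1]]]'
python3 - <<'E'
from h import *
o=r.get_obs(); print(o["eef_pos"],o["ee_rot"],o["ft_force"]); zt=46.5
for n in("side","top"):
    p,d=r.read_camera(n); W=cloud(n,p,d); x,y,z=W[...,0],W[...,1],W[...,2]
    for nm,x0,z0 in(("held",404,zt),("loaded",544.5,46.5)):
        m=(abs(x-x0)<19)&(y>-165)&(y<-70)&(abs(z-z0-8)<12)
        X=W[m]; rr=X[:,0]-x0
        sh=X[(X[:,2]>z0+9)]; jo=X[(X[:,2]<z0+9)&(abs(rr)<8)&(X[:,1]>-100)]
        print(n,nm,"shell end",np.percentile(sh[:,1],[98,99.5]).round(1),"journ",np.percentile(jo[:,1],[97]).round(1) if len(jo) else None,
          "x",np.mean(sh[:,0]).round(1), "top z", np.percentile(sh[:,2],[80,95]).round(1))
E
```

```text
time: 9.07
eef_pos: [406.6, -193.5, 47.9]
ee_rot: [0.707, 0.006, 0.707, -0.006]
ft_force: [-4.7, 2.5, 12.4]
gripper_width: 30.0
[ 406.59957539 -193.46766349   47.89247381] [ 0.70698879  0.00578865  0.70717354 -0.00623974] [-4.66113234  2.49855786 12.39460183]
side held shell end [-106.7 -104.9] journ [-86.2] x 405.0 top z [61.8 64.4]
side loaded shell end [-105.2 -103.1] journ [-86.6] x 543.7 top z [62.  63.8]
top held shell end [-108.3 -104.7] journ [-86.7] x 405.3 top z [61.4 63.2]
top loaded shell end [-108.   -94.3] journ [-86.4] x 544.4 top z [62.3 64.6]
```

Contact: 12 N upward, with the roller at the loaded one's height in both views. I'll ease off slightly and open partway.

```bash
python3 -m creep '[[[-0.001,0,0.0003,0,0,0,1],[-0.001,0,0.0006,0,0,0,1],[-0.001,0,0.0008,0,0,0,1],[-0.001,0,0.0008,0,0,0,0.6],[-0.001,0,0.0008,0,0,0,0.55],[-0.001,0,0.0008,0,0,0,0.5],[-0.001,0,0.0008,0,0,0,0.45],[-0.001,0,0.0008,0,0,0,0.4]]]'
python3 -m creep '[[[0,0,0,0,0,0,0.35],[0,0,0,0,0,0,0.3],[0,0,0,0,0,0,0.3],[0,0,0,0,0,0,0.3],[0,0,0,0,0,0,0.3],[0,0,0,0,0,0,0.3],[0,0,0,0,0,0,0.3],[0,0,0,0,0,0,0.3]]]'
```

```text
time: 9.83
eef_pos: [405.0, -193.4, 47.1]
ee_rot: [0.707, 0.006, 0.707, -0.006]
ft_force: [0.1, 0.8, -0.5]
gripper_width: 51.3
time: 10.5
eef_pos: [405.3, -193.4, 47.4]
ee_rot: [0.707, 0.006, 0.707, -0.006]
ft_force: [0.8, -0.1, 0.7]
gripper_width: 59.6
```

```bash
python3 -m creep '[[[0,0,0.005,0,0,0,0.3],[0,0,0.018,0,0,0,0.3],[0,0,0.036,0,0,0,0.3],[0,0,0.058,0,0,0,0.3],[0,0,0.08,0,0,0,0.3],[0,0,0.1,0,0,0,0.3],[0,0,0.115,0,0,0,0.3],[0,0,0.12,0,0,0,0.3]]]'
python3 - <<'E'
from h import *
import cv2
o=r.get_obs(); print(o["eef_pos"],o["ee_rot"],o["ft_force"])
for n in("side","top"):
    p,d=r.read_camera(n); W=cloud(n,p,d); x,y,z=W[...,0],W[...,1],W[...,2]
    if n=="side": cv2.imwrite(f"pics/{n}3.png",cv2.resize(p[130:280,250:450,::-1],(720,540)))
    for nm,x0 in(("new",404.5),("loaded",544.5)):
        m=(abs(x-x0)<19)&(y>-265)&(y<-70)&(abs(z-57)<9); X=W[m]; sh=X[X[:,2]>55.5]
        print(n,nm,len(sh),"y ends",np.percentile(sh[:,1],[1,99]).round(1),"x",np.mean(sh[:,0]).round(1),"top z",np.percentile(sh[:,2],[80,95]).round(1),"sl z/y",np.polyfit(sh[:,1],sh[:,2],1)[0].round(3),"x/y",np.polyfit(sh[:,1],sh[:,0],1)[0].round(4))
    m=(z>84)&(z<102)&(abs(y+175)<105)&(abs(x-474)<18); X=W[m]; k=np.polyfit(X[:,1],X[:,0],1)
    print("handle x@-191.5",np.polyval(k,-191.5).round(1),np.degrees(np.arctan(k[0])).round(2),"y",np.percentile(X[:,1],[1,99]).round(1))
    for s,y0 in((1,-97),(-1,-287)):
        X=W[(abs(y-y0)<13)&(z>20)&(z<54)&(abs(x-475)<110)]; print("plate y",np.percentile(X[:,1],[2,50,98]).round(1),"x",np.percentile(X[:,0],[.5,99.5]).round(1))
E
```

```text
time: 11.17
eef_pos: [406.7, -194.0, 170.2]
ee_rot: [0.708, 0.005, 0.706, -0.007]
ft_force: [0.2, -0.8, -0.0]
gripper_width: 60.1
[ 406.73164523 -193.96234605  170.21798209] [ 0.70846963  0.00496409  0.70568967 -0.00694514] [ 0.19565153 -0.80492148 -0.00999201]
side new 350 y ends [-263.  -107.1] x 404.1 top z [62.3 63.8] sl z/y -0.003 x/y 0.0103
side loaded 328 y ends [-261.7 -104.1] x 543.2 top z [62.6 64.3] sl z/y -0.004 x/y 0.0067
handle x@-191.5 473.5 0.32 y [-276.2  -92.3]
plate y [-108.2  -96.6  -88.6] x [375.2 578.7]
plate y [-295.6 -286.5 -280.3] x [373.1 575.8]
top new 219 y ends [-180.9 -108.3] x 405.2 top z [62.  64.2] sl z/y 0.009 x/y -0.0055
top loaded 355 y ends [-236.3 -108.1] x 544.5 top z [61.8 63.9] sl z/y 0.002 x/y -0.0074
handle x@-191.5 474.2 0.17 y [-196.   -92.7]
plate y [-107.1  -97.8  -86.9] x [374.3 576.5]
plate y [-293.1 -286.9 -284.7] x [544.6 575.7]
```

View pics/side3.png

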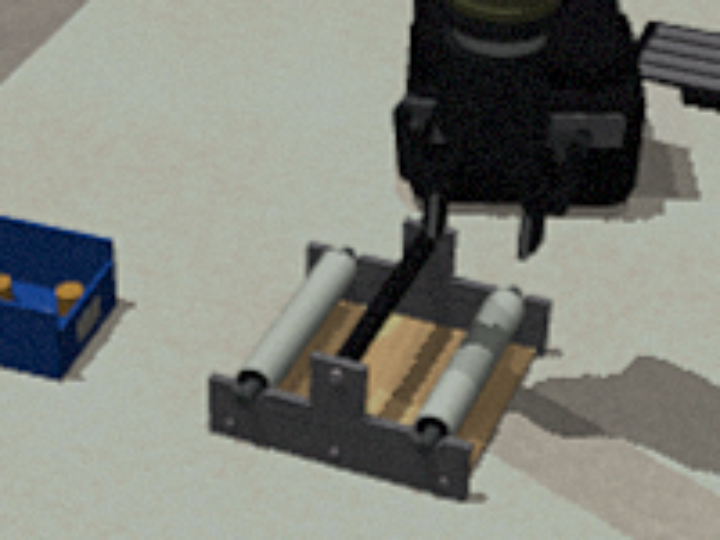

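The side crop shows the new roller lying in both notches beside the handle, level with the loaded one and released (near journal at (430,435)). Next, over the handle and down.

```bash
python3 -m creep '[[[0.008,0,0,0,0,0.4,0.3],[0.022,0.0015,0,0,0,0.4,0.3],[0.038,0.0015,0,0,0,0.4,0.3],[0.053,0.0015,0,0,0,0.4,0.3],[0.064,0.0015,0,0,0,0.4,0.3],[0.068,0.0015,0,0,0,0.4,0.3],[0.068,0.0015,0,0,0,0.4,0.3],[0.068,0.0015,0,0,0,0.4,0.3]]]'
python3 -m creep '[[[0,0,-0.006,0,0,0,0.3],[0,0,-0.018,0,0,0,0.3],[0,0,-0.034,0,0,0,0.3],[0,0,-0.05,0,0,0,0.3],[0,0,-0.064,0,0,0,0.3],[0,0,-0.075,0,0,0,0.3],[0,0,-0.08,0,0,0,0.3],[0,0,-0.08,0,0,0,0.3]]]'
python3 - <<'E'
from h import *
import cv2
o=r.get_obs(); print(o["eef_pos"],o["ee_rot"],o["ft_force"])
p,d=r.read_camera("side"); cv2.imwrite("pics/side4.png",cv2.resize(p[130:280,250:450,::-1],(720,540)))
E
```

```text
time: 11.93
eef_pos: [472.7, -191.7, 166.5]
ee_rot: [0.707, 0.004, 0.708, -0.003]
ft_force: [-0.1, -1.1, 0.1]
gripper_width: 59.7
time: 12.6
eef_pos: [472.1, -191.5, 85.8]
ee_rot: [0.706, 0.004, 0.708, -0.003]
ft_force: [-0.2, -0.3, 0.3]
gripper_width: 59.7
[ 472.08625103 -191.54329841   85.80425148] [ 0.70625911  0.00399611  0.70793512 -0.00315554] [-0.24651036 -0.34987885  0.34399794]
```

View pics/side4.png

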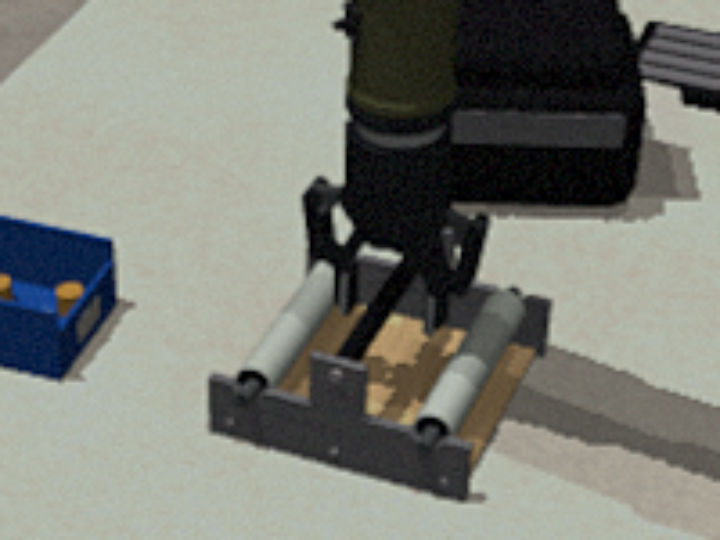

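The jaws straddle the handle's middle between the rollers, clear of both. I'll nudge +1.5 mm in x, then close gently.

```bash
python3 -m creep '[[[0.0015,0,0,0,0,0,0.4],[0.0015,0,0,0,0,0,0.5],[0.0015,0,0,0,0,0,0.6],[0.0015,0,0,0,0,0,0.68],[0.0015,0,0,0,0,0,0.75],[0.0015,0,0,0,0,0,0.8],[0.0015,0,0,0,0,0,0.85],[0.0015,0,0,0,0,0,1]]]'
python3 -m creep '[[[0,0,0,0,0,0,1],[0,0,0,0,0,0,1],[0,0,0,0,0,0,1],[0,0,0,0,0,0,1],[0,0,0,0,0,0,1],[0,0,0,0,0,0,1],[0,0,0,0,0,0,1],[0,0,0,0,0,0,1]]]'
```

```text
time: 13.32
eef_pos: [475.6, -192.0, 87.9]
ee_rot: [0.708, 0.003, 0.707, -0.004]
ft_force: [1.1, -0.3, 1.7]
gripper_width: 13.2
time: 13.98
eef_pos: [475.6, -192.0, 87.9]
ee_rot: [0.708, 0.003, 0.707, -0.004]
ft_force: [2.6, 1.1, 5.1]
gripper_width: 12.9
```

```bash
python3 -m creep '[[[0,0,0.001,0,0,0,1],[0,0,0.003,0,0,0,1],[0,0,0.006,0,0,0,1],[0,0,0.01,0,0,0,1],[0,0,0.014,0,0,0,1],[0,0,0.018,0,0,0,1],[0,0,0.02,0,0,0,1],[0,0,0.02,0,0,0,1]]]'
cat > chk.py <<'E'
from h import *
import cv2,sys
o=r.get_obs(); print(o["time"],o["eef_pos"],o["ee_rot"],o["ft_force"],o["torque"],o["gripper_width"]); dz=float(sys.argv[1])
for n in("side","top"):
    p,d=r.read_camera(n); W=cloud(n,p,d); x,y,z=W[...,0],W[...,1],W[...,2]
    if n=="side": cv2.imwrite(f"pics/side_{sys.argv[1]}.png",cv2.resize(p[90:270,240:480,::-1],(720,540)))
    for nm,x0 in(("new",404.5),("loaded",544.5)):
        m=(abs(x-x0)<19)&(y>-265)&(y<-115)&(abs(z-dz-60)<9); X=W[m]
        if len(X)<20: continue
        k,*_=np.linalg.lstsq(np.c_[np.ones(len(X)),X[:,1]+190],X[:,2],rcond=None)
        print(n,nm,len(X),"y",np.percentile(X[:,1],[1,99]).round(1),"x",X[:,0].mean().round(1),"top z",np.percentile(X[:,2],[80,95]).round(1),"sl z/y",k[1].round(3))
E
python3 chk.py 20
```

```text
time: 14.65
eef_pos: [475.2, -192.0, 108.0]
ee_rot: [0.707, 0.003, 0.707, -0.004]
ft_force: [0.5, 1.0, -6.8]
gripper_width: 13.0
14.65 [ 475.16567028 -192.02324898  108.0015354 ] [ 0.70743313  0.00331875  0.70676253 -0.0037508 ] [ 0.54140288  1.03690232 -6.8285118 ] [-0.01333859 -0.02530884  0.02498162] 12.974451242305904
side new 375 y [-262.3 -116.4] x 401.8 top z [82.3 84. ] sl z/y -0.002
side loaded 337 y [-260.7 -117.9] x 540.8 top z [82.1 84. ] sl z/y 0.0
top new 224 y [-172.8 -115.3] x 403.3 top z [81. 83.] sl z/y 0.007
top loaded 257 y [-185.1 -115.3] x 543.1 top z [81.2 83.3] sl z/y 0.001
```

The full weight (about 7 N) is off the desk and the carrier is level. I'll lift it the rest of the way to 100 mm, gently.

```bash
python3 -m creep '[[[0,0,0.002,0,0,0,1],[0,0,0.006,0,0,0,1],[0,0,0.012,0,0,0,1],[0,0,0.019,0,0,0,1],[0,0,0.026,0,0,0,1],[0,0,0.033,0,0,0,1],[0,0,0.038,0,0,0,1],[0,0,0.041,0,0,0,1]]]'
python3 -m creep '[[[0,0,0.004,0,0,0,1],[0,0,0.01,0,0,0,1],[0,0,0.017,0,0,0,1],[0,0,0.024,0,0,0,1],[0,0,0.031,0,0,0,1],[0,0,0.036,0,0,0,1],[0,0,0.039,0,0,0,1],[0,0,0.04,0,0,0,1]]]'
python3 -m creep '[[[0,0,0,0,0,0,1],[0,0,0,0,0,0,1],[0,0,0,0,0,0,1],[0,0,0,0,0,0,1],[0,0,0,0,0,0,1],[0,0,0,0,0,0,1],[0,0,0,0,0,0,1],[0,0,0,0,0,0,1]]]'
python3 chk.py 100
```

```text
time: 15.42
eef_pos: [475.4, -192.1, 149.6]
ee_rot: [0.708, 0.003, 0.707, -0.004]
ft_force: [-0.3, 0.4, -6.6]
gripper_width: 12.9
time: 16.08
eef_pos: [475.2, -192.0, 189.1]
ee_rot: [0.707, 0.003, 0.707, -0.004]
ft_force: [0.4, 0.6, -5.4]
gripper_width: 13.1
time: 16.75
eef_pos: [474.8, -191.9, 188.3]
ee_rot: [0.707, 0.004, 0.707, -0.004]
ft_force: [0.1, 0.5, -6.2]
gripper_width: 12.8
16.75 [ 474.81147597 -191.88173312  188.29985446] [ 0.70710775  0.0035311   0.70708814 -0.0035393 ] [ 0.0960869  0.4615632 -6.1621875] [0.02885937 0.01514367 0.02571007] 12.81994294008516
side new 388 y [-262.1 -116.2] x 400.9 top z [162.6 164.3] sl z/y 0.003
side loaded 356 y [-261.4 -116.3] x 539.8 top z [162.3 164.1] sl z/y 0.0
top new 209 y [-164.2 -116.9] x 403.4 top z [161.5 163.4] sl z/y 0.018
top loaded 294 y [-188.3 -117. ] x 542.3 top z [161.7 163.8] sl z/y -0.015
```

View pics/side_100.png

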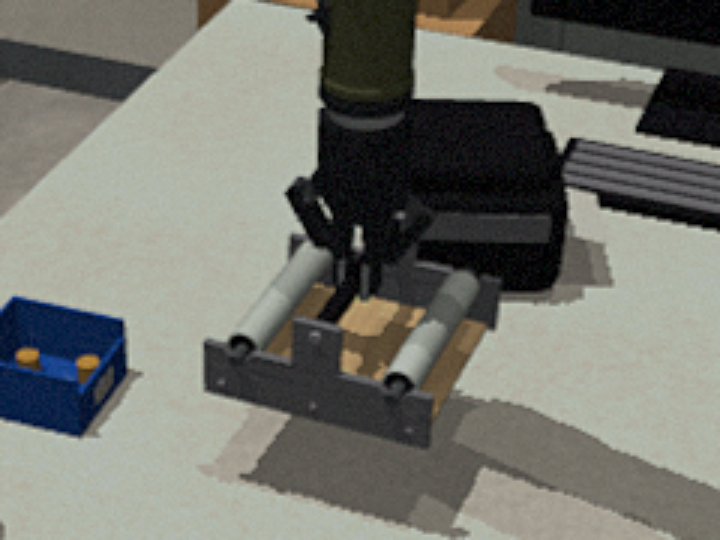

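The carrier hangs clear and level with both rollers in their notches, and roller tops went from 64 to 164 mm, a 100 mm lift. Handing in.

```bash
python3 -c "
from plant import r
o=r.get_obs();print(o['time'],o['eef_pos'],abs(o['qd']).max());print(r.hand_in())"
```

```text
16.85 [ 474.83281715 -191.88099179  188.34513067] 0.0012204688533578385
the job is handed in; nothing more can be done
None
```

I moved the guide roller from the cradle into the empty notches, released it, and lifted the carrier by the middle of its handle. It was handed in at 16.9 s of the 56 s, while still held.

- **Seating:** I lowered the roller until contact, where the wrist force read about 12 N. After release, its top was level with the loaded roller's in both camera views.
- **Lift:** Roller tops went from about 64 mm to 164 mm, so the carrier is about 100 mm clear of the desk. The last side picture shows both rollers in their notches.
- **Level and still:** Both rollers were at the same height within 1 mm, and along their length they were level within 0.2° in the side view. Peak joint speed was 0.001 rad/s, with the grip holding at 13 mm.
- **What disagreed:** The top view gave roller slopes of +1° and −1°, but there the arm hides about half of each roller. The gripper read 30 mm on the 32 mm roller and 13 mm on the 14 mm bar, with no sign of slipping. The hanging load read 6.2 to 6.8 N against about 7.2 N expected.

I did not go near the other items, but I did not measure their positions again at the end.

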